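# Pack the hand props and let the case lid down on its stay

### The job

Pack every hand prop that is out on the cork - whichever of the rolling pin, the spyglass, the coin canister and the kettle lid are there - into the open prop case. Then let the lid down one hole at a time: press the sprung button on the lid's telescoping stay so that the stay collapses to its next hole, let the button snap out there, and press again, until the lid has sunk onto its catch; then push the lid's front edge down until it is fully shut. Leave the jug, the candlestick and the book where they stand.

Things in the scene. Friction and masses are not known exactly. Their poses are not given: they have to be found in the camera images.
- case: Plywood prop case with aluminium edges, fixed, 230 x 320 x 80 mm (x, y, z), walls and floor 10 mm thick, open on top (inside 210 x 300 x 70 mm). Origin at the centre of its underside; z up, x from its front wall to the back wall that carries the lid hinge (x = 115, z = 80 mm), y along the hinge to the end that carries the lid stay.
- stay_pivot (a point): Lower pivot of the lid stay, 18 mm outside the case's +y end (at x = -85, y = 178, z = 32 mm of the case). From here the tube, 22 mm thick, rises at about 29 degrees towards the lid: with the lid up it passes rim height near the middle of the case end and meets the lid 60 mm from the hinge. Axes as the case's.
- lid (a joint): Lid angle, rad: 0 shut on the rim, 1.47 at the start (almost upright). Panel 12 mm thick, 230 mm from hinge to front, 320 wide, 0.6 kg, damped: freed, it sinks by itself at 0.1 to 0.6 rad/s. The stay locks it at 1.47, 1.00, 0.54 (three holes). After the third it sinks onto a ball catch, 0.06 rad short of shut; a push of 10 to 15 N on its front edge snaps it shut.
- stay (a joint): How far the telescoping stay has collapsed, m: 0.001 in its first hole (start, longest), 0.028 in the second, 0.055 in the third (holes 27 mm apart), 0.078 with the lid shut (no hole there). A light spring inside (about 5 N) helps to draw it in.
- button (a joint): How far the snap button is pressed in, m: 0 out, locked in a hole; freed at 0.005; flush with the tube at 0.009. Its spring takes 1.5 to 4 N, but the lid bearing on it makes it stiffer: up to about 12 N to free it. Once freed, the lid's weight and a spring drive the button along under the tube wall (held in about 0.005), down towards the lower pivot, and it snaps out by itself at the next hole.
- button_top (a point): Tip of the steel snap button: dome 11 mm across, 9 mm proud of the tube when out. It sits on the inner tube, so it moves 27 mm down the stay per hole. Its z axis points out of the button (upward, turned 30 degrees outward from the case end about the tube): press against it. Its x axis runs up the tube. A tool leaning outward from the case end stays clear of the lid.
- lid_edge (a point): Point on the top of the lid, midway along and 25 mm in from its front edge: where to push it shut. Its z axis is the lid's upper side.
- rolling_pin_center (a point): Centre of the wooden rolling pin: barrel 40 mm thick and 116 mm long with a 20 mm handle at each end, 180 mm long in all, lying along its x axis, 0.18 kg. Grip it across the barrel.
- spyglass_center (a point): Centre of the closed brass spyglass: 144 mm long along its x axis, end rings 40 mm thick; the barrel, 37 mm thick, reaches from 60 mm on the -x side to 12 mm on the +x side of this point, the thinner draw tube on from there. Lies on its side, 0.2 kg. Grip it across the barrel.
- canister_center (a point): Centre of the aluminium screw-top coin canister: 57 mm across, 66 mm tall, standing upright along its z axis, 0.22 kg.
- kettle_lid_knob (a point): Middle of the wooden knob of the copper kettle lid. The knob is 24 mm across and 25 mm tall and stands on a low copper dome 90 mm across; this point is 45.5 mm above the lid's underside, the knob's foot 33 mm, the dome's top 19 mm. z axis up through the knob. 0.18 kg.
- jug: Bystander: glazed clay jug, 112 mm across, 155 mm tall; origin at the centre of its underside.
- candlestick: Bystander: brass candlestick, 90 mm across its foot, 140 mm tall; origin at the centre of its underside.
- book: Bystander: closed prompt book, 120 x 180 x 28 mm, lying flat; origin at the centre of its underside.
Mind the look-alikes: they are no part of the job. What is shaped like the part that bears spyglass_center but green is not meant.

How it is judged:
By the outcome, as a careful person would: the job done as asked, in the order asked, and still so for the second after the job is handed in, with the robot touching nothing.
Of rolling_pin, spyglass, canister, kettle_lid only 3 to 4 are there at a start; the rules pass over those that are not, and their reading is None.
At some moment in a run one of rolling_pin, spyglass, canister, kettle_lid may be knocked a few centimetres aside while the robot is not near it.
Once in a run the grip may slacken for a moment while it holds something.
It also fails if it takes over 208 s, if anything falls off the work surface, if the arm or the gripper's body presses on something with over 40 N, if the wrist force passes 120 N, or if a joint passes its speed limit or range.

### The arm

A 7-joint arm with a two-finger parallel gripper is mounted at the origin on the work surface. World frame = base frame: x ahead of the robot, y to its left, z up, the work surface at z = 0. Lengths are in mm, angles in rad, forces in N, time in s.
With the tool pointing down it reaches from about 350 to 900 mm from the base axis. Payload 7.2 kg.
Tool frame: the origin (TCP) lies between the finger pads; the fingertips stand 11 mm ahead of it and the grasp point (between the pads) lies 8 mm behind it; z points along the fingers, y is the line along which they close (so a half turn about z gives the same grasp; the last joint's range is limited). The gripper opens to 88 mm and grips with 3 to 60 N. Pads are 20 mm wide; open, the fingers measure 115 mm over their backs; the gripper's body (75 mm by 178 mm) begins 61 mm behind the grasp point.
Start: joints at [-0.068, 0.411, -0.013, 1.596, 0.006, 1.134, -0.082], TCP at [625.003, -0.011, 233.653] pointing down, gripper open.
Joint ranges: [-2.95, 2.95], [-0.29, 1.99], [-1.47, 1.44], [0.14, 2.54], [-1.03, 4.17], [0.13, 1.85], [-2.86, 2.86]. Speed limits (rad/s): [2.39, 2.39, 3.01, 3.01, 3.14, 3.14, 3.14].

### API

Orientations are given as [roll, pitch, yaw] about the fixed x, y, z axes, in that order (R = Rz(yaw) Ry(pitch) Rx(roll)).
In Python, from station import env gives the robot as it stands.
- The arm moves only by the tool step_arm, never from a script. Its argument "commands" is one flat list of numbers, 5 for each row, row after row: the shift along the tool's x, y, z in mm, then the turn about the tool's z in degrees, then the gripper command: -1 is fully open, 1 is shut, values between are in proportion. A call has 1 to 20 rows; each row shifts and turns the commanded pose from where the row before left it, along the tool's axes as they then stand; what a row does not reach is not made up. A row lasts 1/10 s, in which the tool goes at most 50 mm and 8.59 degrees, less where a joint would pass 70% of its speed; a pose out of reach is approached as far as the arm can. A call with a gripper value outside its range is refused whole. The fingers move at their own pace and stop on an object; "force" is the grip in N (left out, the last holds). Time passes only in rows, so rows that do not move let the fingers close. It gives the time, the measured TCP pose, the force, the opening and the grip force at its end, in the units of the state.
- env.get_obs(): the state, without advancing time (a new reading comes with each control period).
- env.grab_frame(name): name is "scene" or "side" or "wrist"; returns the picture (420x560x3 uint8, red, green, blue); there is no depth.
- env.camera_info(name): a dict with "fov_y" (degrees; the focal length in pixels is half the picture's height over the tangent of half this angle, whatever the lens; pixels are square), "cx", "cy" (the principal point, pixels), "dist" ([k1, k2, p1, p2, k3] as OpenCV has them; the pictures are not rectified), "cam_to_world" (4x4, takes a point from camera to world coordinates). Camera axes: x right, y up, looking along -z (the intrinsics and any distortion apply to the point x, -y, -z); pixel columns grow to the right and rows downward; lengths in mm; the calibration is good to about 2 mm. A picture is of the moment at which its call begins: read the wrist's pose just before it. camera_info takes no time and is no camera call; for the wrist camera it gives the pose at the moment of the call.
- env.sign_off(): hands the job in; it is judged then, once.
The state is a dict: "time": time; "q": joint angles; "joint_velocities": joint speeds; "joint_torque": joint torques, N m; "tcp_pos": TCP position; "orientation": TCP orientation; "wrist_force": force on the tool from outside, world axes, zero at the start; "moment": the same for the moment, N m; "grip_width": finger opening in mm; "grip_force": force on a finger pad.
Only numpy, scipy, OpenCV 4.12 (cv2) and the standard library are available. Lean on these libraries where they do the work, as an engineer would, in place of code of your own. Each camera call takes 0.05 s, during which the arm holds its last target. There are 200 camera calls.

## Working session

There is one attempt and no reset: what is moved stays moved. The work goes in short steps, Python scripts to look and compute and a tool call to move; the robot and the scene stay as the last step left them, time stands still between calls to the robot, and variables do not carry over. Pictures are saved under pics/ and viewed, at most 14 in all, crops included, and the job is handed in when it is done.

Besides the shell and the picture viewer there is one more tool, called in YAML: its name, and indented under it one key for each argument. step_arm: Moves the arm, as the interface text tells. Its arguments: {"type":"object","properties":{"commands":{"type":"array","items":{"type":"number"}},"force":{"type":"number"}},"required":["commands"]}

```bash
ls; mkdir -p pics; cat > h.py <<'E'
import numpy as np, cv2
from station import env
def save(name,fn):
    im=env.grab_frame(name); cv2.imwrite('pics/'+fn+'.png',cv2.cvtColor(np.asarray(im),cv2.COLOR_RGB2BGR)); return im
def KD(ci):
    f=210/np.tan(np.radians(ci['fov_y'])/2)
    return np.array([[f,0,ci['cx']],[0,f,ci['cy']],[0,0,1.]]),np.array(ci['dist'],float)
def ray(ci,px):
    K,D=KD(ci);u=cv2.undistortPoints(np.array([[px]],float),K,D)[0,0]
    T=np.array(ci['cam_to_world']);d=T[:3,:3]@np.array([u[0],-u[1],-1.]);return T[:3,3],d/np.linalg.norm(d)
def plane(ci,px,z):
    o,d=ray(ci,px);return o+d*(z-o[2])/d[2]
def proj(ci,P):
    K,D=KD(ci);T=np.linalg.inv(np.array(ci['cam_to_world']));P=np.atleast_2d(P)
    c=P@T[:3,:3].T+T[:3,3];c=c*[1,-1,-1];return cv2.projectPoints(c,np.zeros(3),np.zeros(3),K,D)[0][:,0]
E
python3 - <<'E'
from h import *
for n in('scene','side','wrist'):
    ci=env.camera_info(n);print(n,ci['fov_y'],np.round(ci['cam_to_world'],2).tolist())
    save(n,n+'0')
a=cv2.imread('pics/scene0.png');print(env.get_obs())
E
```

```text
pics
scene 54.11145068216613 [[-0.6, -0.66, 0.45, 1235.53], [0.8, -0.49, 0.34, 480.21], [-0.0, 0.56, 0.83, 1481.71], [0.0, 0.0, 0.0, 1.0]]
side 50.072377253449275 [[0.9, 0.31, -0.31, 78.59], [-0.44, 0.66, -0.6, -894.67], [0.02, 0.68, 0.73, 1250.23], [0.0, 0.0, 0.0, 1.0]]
wrist 61.73154615161096 [[1.0, 0.0, 0.0, 624.94], [-0.0, 0.96, 0.28, 77.62], [-0.0, -0.28, 0.96, 383.38], [0.0, 0.0, 0.0, 1.0]]
{'time': 0.15, 'q': array([-0.06819995,  0.41173466, -0.01272812,  1.59682708,  0.00558957,
        1.13428449, -0.08218157]), 'joint_velocities': array([ 0.0006471 , -0.00194195,  0.00123769, -0.00267271, -0.00026384,
       -0.00123363, -0.00031318]), 'joint_torque': array([ 1.23447033e-03, -5.88331139e+01,  6.41932636e-01, -2.91289848e+01,
       -5.37989591e-02,  1.57438387e-02,  1.06989046e-04]), 'tcp_pos': array([ 6.24637679e+02, -1.87789266e-02,  2.33000747e+02]), 'orientation': array([-3.14037641e+00,  6.89625761e-05,  1.57084862e+00]), 'wrist_force': array([-0.56259515, -0.62049855,  0.83110748]), 'moment': array([-0.02435108, -0.00420536,  0.01913523]), 'grip_force': 0.0, 'grip_width': 88.00757510522375}
```

View pics/scene0.png

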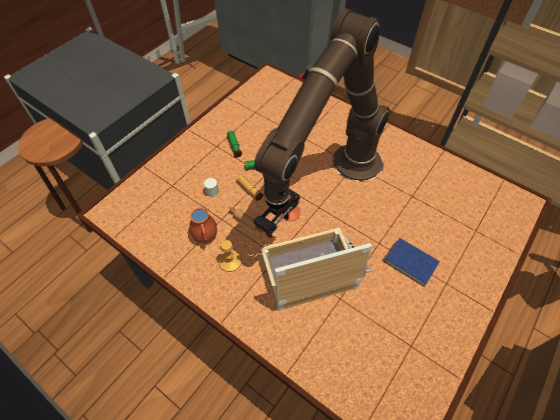

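View pics/side0.png

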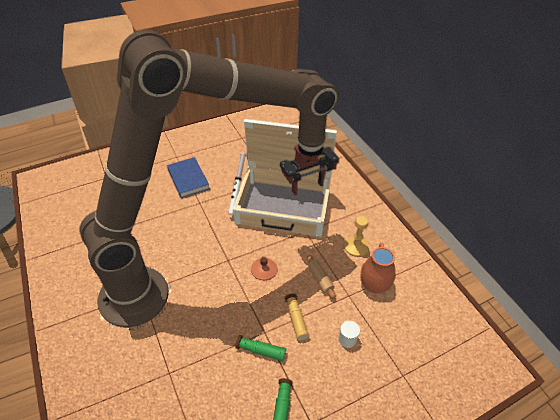

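Candidates in the side view:
- Spyglass: brass at (296,316). The green look-alikes at (262,348) and (282,400) are rejected by colour.
- Rolling pin: (318,272), wood.
- Canister: (349,333).
- Kettle lid: (264,268).
- Bystanders: jug (378,270), candlestick (358,235), book (188,177).

All four props are present.

```bash
python3 - <<'E'
from h import *
a=cv2.imread('pics/side0.png')
b=cv2.resize(a[110:230,220:380],None,fx=5,fy=5,interpolation=cv2.INTER_CUBIC);cv2.imwrite('pics/c1.png',b)
b=cv2.resize(a[225:365,230:400],None,fx=4,fy=4,interpolation=cv2.INTER_CUBIC);cv2.imwrite('pics/c2.png',b)
E
```

```text
(no output)
```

View pics/c1.png

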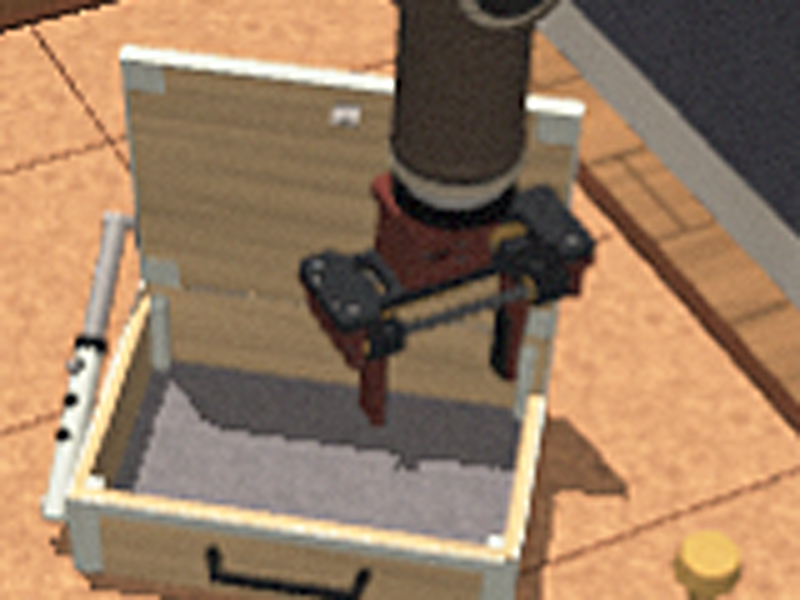

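View pics/c2.png

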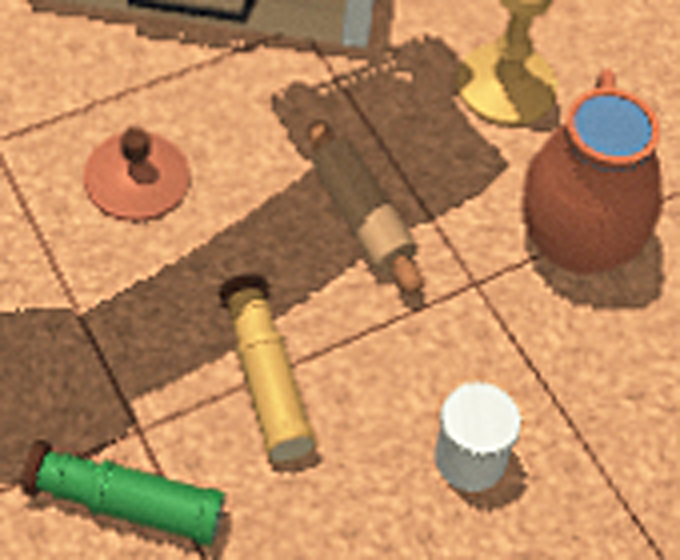

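The crops show everything I need:
- **Case:** front rim corners at about (235,208) and (324,222), with the stay on the left end. The button is at about (235,183).
- **Kettle lid:** knob at (264,261).
- **Rolling pin:** ends at (309.5,257.5) and (333,298).
- **Spyglass (brass):** ends at (291,297), the dark eyepiece, and (304,336).
- **Canister:** top at (350,329).

```bash
python3 - <<'E'
from h import *
ci=env.camera_info('side')
for n,p,z in [('FL',(235,208.4),80),('FR',(323.6,221.6),80),('BR',(329,189.6),80),('BL',(249.5,168.5),80),('knob',(263.7,261.2),46),('pinA',(309.5,257.5),20),('pinB',(333.2,298),20),('spyDark',(291.2,297),20),('spyL',(303.7,336.2),20),('can',(350,328.8),66),('jug',(382,257),155),('candle',(357,246),0),('book',(188,175),28)]:
    print(n,np.round(plane(ci,p,z)))
E
```

```text
FL [420. 145.  80.]
FR [673. -44.  80.]
BR [770.  85.  80.]
BL [549. 316.  80.]
knob [426. -86.  46.]
pinA [ 580. -121.   20.]
pinB [ 572. -294.   20.]
spyDark [ 454. -233.   20.]
spyL [ 426. -370.   20.]
can [ 545. -428.   66.]
jug [ 726. -301.  155.]
candle [ 765. -137.    0.]
book [333. 439.  28.]
```

```bash
cat >> h.py <<'E'
# tool-frame shift to a target (tool pointing down): turn first, then x,y,z
CO=np.array([615.5,142.]);CY=np.radians(53.2)
def case(x,y): return CO+np.array([np.cos(CY)*x-np.sin(CY)*y,np.sin(CY)*x+np.cos(CY)*y])
def go(x,y,z,psi=None,msg=''):
    o=env.get_obs();p=o['tcp_pos'];ps=o['orientation'][2]
    t=0 if psi is None else -np.degrees((np.radians(psi)-ps+np.pi/2)%np.pi-np.pi/2)
    ps=ps-np.radians(t);d=np.array([x,y,z])-p
    print(msg,'turn %.1f'%t,'tool x %.1f y %.1f z %.1f'%(np.cos(ps)*d[0]+np.sin(ps)*d[1],np.sin(ps)*d[0]-np.cos(ps)*d[1],-d[2]),'psi now %.1f'%np.degrees(o['orientation'][2]),'q7 %.2f'%o['q'][6])
E
python3 -c "
from h import *
go(576,-207,180,87.4)"
```

```text
turn 2.6 tool x -209.0 y -39.2 z 53.0 psi now 90.0 q7 -0.08
```

step_arm:
  commands: [-40,-10,10,3,-1,-40,-10,10,0,-1,-40,-10,10,0,-1,-40,-10,12,0,-1,-45,-10,12,0,-1,0,0,0,0,-1,0,0,0,0,-1,0,0,0,0,-1]
  force: 25

```text
time: 0.95
tcp_pos: [566.9, -201.3, 179.7]
orientation: [3.141, -0.001, 1.52]
wrist_force: [-0.3, -0.1, 0.2]
grip_width: 87.9
grip_force: 0.0
```

```bash
python3 -c "
from h import *
print(env.get_obs()['tcp_pos'],np.round(env.camera_info('wrist')['cam_to_world'],2).tolist())
w=save('wrist','w1');s=save('side','s1')
cv2.imwrite('pics/ws1.png',np.hstack([cv2.resize(cv2.imread('pics/w1.png'),(400,300)),cv2.resize(cv2.imread('pics/s1.png'),(400,300))]))
"
```

```text
[ 566.92826564 -201.34966623  179.6736186 ] [[1.0, 0.05, 0.01, 571.04], [-0.05, 0.96, 0.28, -123.93], [0.0, -0.28, 0.96, 330.25], [0.0, 0.0, 0.0, 1.0]]
```

View pics/ws1.png

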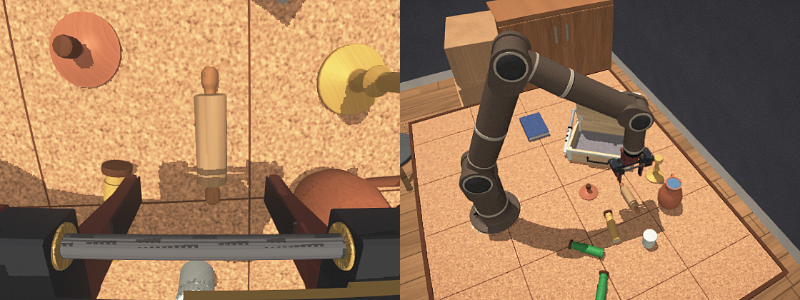

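The wrist view shows the pin from handle end (209,68) to (213,200) in the half-picture, and the kettle knob at (67,47). The side view agrees.

```bash
python3 -c "
from h import *
ci=env.camera_info('wrist');s=1.4
for p,z in [((209,68),20),((213,202),20),((211,94),20),((211,178),20),((67,43),58),((85,50),0)]: print(np.round(plane(ci,(p[0]*s,p[1]*s),z)))
a=plane(ci,(209*s,68*s),20);b=plane(ci,(213*s,202*s),20);c=(a+b)/2
c=(plane(ci,(211*s,94*s),20)+plane(ci,(211*s,178*s),20))/2;print(c)
go(c[0],c[1],22,np.degrees(np.arctan2(*(a-b)[[1,0]])))
"
```

```text
[ 579. -116.   20.]
[ 577. -292.   20.]
[ 581. -146.   20.]
[ 576. -256.   20.]
[433. -83.  58.]
[426. -84.   0.]
[ 578.21331243 -201.24782284   20.        ]
 turn -2.1 tool x -0.2 y 11.0 z 157.9 psi now 87.1 q7 0.23
```

step_arm:
  commands: [0,11,20,-2,-1,0,0,40,0,-1,0,0,40,0,-1,0,0,40,0,-1,0,0,24,0,-1,0,0,0,0,-1,0,0,0,0,1,0,0,0,0,1,0,0,0,0,1,0,0,0,0,1,0,0,0,0,1,0,0,0,0,1,0,0,0,0,1,0,0,0,0,1]
  force: 30

```text
time: 2.45
tcp_pos: [577.5, -203.3, 15.8]
orientation: [3.141, 0.0, 1.553]
wrist_force: [-0.3, 0.1, 1.4]
grip_width: 39.3
grip_force: 30.0
```

```bash
python3 -c "
from h import *
c=case(0,-108);print(c)
go(c[0],c[1],180,53.2)"
```

```text
[701.97898806  77.30545136]
 turn 35.8 tool x 299.3 y -68.4 z -164.2 psi now 89.0 q7 0.27
```

step_arm:
  commands: [0,0,-30,0,1,0,0,-45,0,1,0,0,-45,0,1,0,0,-44,6,1,0,0,0,7,1,0,0,0,7,1,0,0,0,8,1,0,0,0,8,1,40,-10,0,0,1,40,-10,0,0,1,40,-10,0,0,1,40,-10,0,0,1,40,-10,0,0,1,40,-8,0,0,1,30,-8,0,0,1,0,0,0,0,1,0,0,0,0,1,0,0,0,0,1]

```text
time: 4.25
tcp_pos: [686.8, 50.4, 179.3]
orientation: [3.142, 0.001, 0.923]
wrist_force: [0.5, -0.6, -1.0]
grip_width: 39.4
grip_force: 30.0
```

```bash
python3 -c "
from h import *
c=case(-5,-106);print(c)
go(c[0],c[1],180,53.2);save('wrist','w2');save('side','s2')"
```

```text
[697.38240733  74.4998417 ]
 turn -0.3 tool x 25.7 y -5.9 z -0.7 psi now 52.9 q7 -0.73
```

View pics/w2.png

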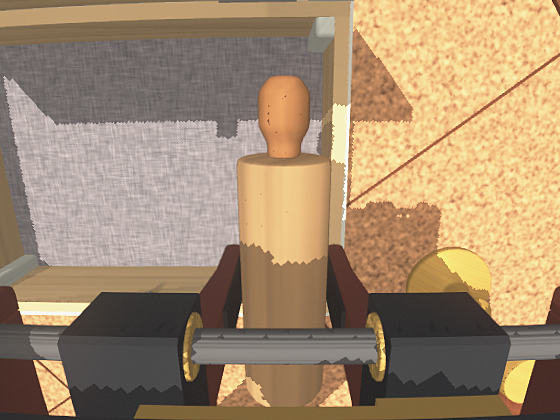

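The wrist view shows the case's -y end wall, with its outer top edge at about x=350 (from (351,40) to (347,200)). The front rim is at the lower left, outer edge about (30,316). The back wall and hinge strip are at the top, and the pin is still held.

```bash
python3 -c "
from h import *
ci=env.camera_info('wrist')
for p,z in [((352,20),80),((346,210),80),((60,316),80),((190,300),80),((332,120),80),((300,40),80),((20,45),80),((60,267),10),((190,267),10),((60,267),80),((190,267),80)]:
    w=plane(ci,p,z);d=w[:2]-CO;c,s=np.cos(CY),np.sin(CY);print(p,z,np.round(w[:2]),'case',np.round([c*d[0]+s*d[1],-s*d[0]+c*d[1]],1))
ci=env.camera_info('side')
for xy in [(-115,160),(-115,-160),(115,-160),(115,160)]:
  print(proj(ci,[*case(*xy),80]))
"
```

```text
(352, 20) 80 [802. 128.] case [ 100.6 -157.8]
(346, 210) 80 [726.  24.] case [ -28.7 -158.8]
(60, 316) 80 [482.  92.] case [-120.3   76.8]
(190, 300) 80 [582.  37.] case [-104.   -35.9]
(332, 120) 80 [755.  84.] case [  36.7 -146.4]
(300, 40) 80 [768. 139.] case [  88.4 -124. ]
(20, 45) 80 [617. 254.] case [90.2 66.2]
(60, 267) 10 [456. 125.] case [-108.9  117.6]
(190, 267) 10 [565.  44.] case [-108.6  -17.7]
(60, 267) 80 [517. 122.] case [-74.8  67.2]
(190, 267) 80 [602.  59.] case [-74.5 -38.5]
[[234.60578917 208.31583428]]
[[324.20194685 221.84792282]]
[[331.63503244 177.29538578]]
[[249.85435749 165.8641402 ]]
```

```bash
sed -i 's/^CO=.*/CO=np.array([612.5,140.5]);CY=np.radians(53.2)/' h.py; python3 -c "
from h import *
c=case(-4,-106)
go(c[0],c[1],28,53.2)"
```

```text
turn -0.3 tool x 23.8 y -7.7 z 151.7 psi now 52.9 q7 -0.73
```

step_arm:
  commands: [24,-8,0,0,1,0,0,0,0,1,0,0,30,0,1,0,0,30,0,1,0,0,30,0,1,0,0,30,0,1,0,0,20,0,1,0,0,11,0,1,0,0,0,0,1,0,0,0,0,1]

```text
time: 5.35
tcp_pos: [695.8, 75.6, 29.6]
orientation: [3.141, -0.001, 0.924]
wrist_force: [-0.2, -1.0, -2.1]
grip_width: 39.8
grip_force: 3.0
```

step_arm:
  commands: [0,0,0,0,-0.1,0,0,0,0,-0.1,0,0,0,0,-0.1,0,0,-10,0,-0.1,0,0,-30,0,-0.1,0,0,-40,0,-0.1,0,0,-40,0,-0.5,0,0,-40,0,-1,0,0,-20,0,-1,0,0,0,0,-1]

```text
time: 6.35
tcp_pos: [697.2, 76.2, 213.9]
orientation: [3.136, -0.006, 0.925]
wrist_force: [0.9, -0.1, 0.2]
grip_width: 76.6
grip_force: 0.0
```

```bash
python3 -c "
from h import *
save('wrist','w3');s=save('side','s3')
go(427,-85,200,90)"
```

```text
turn -37.0 tool x -161.1 y -268.1 z 9.1 psi now 53.0 q7 -0.76
```

step_arm:
  commands: [-30,-12,0,0,-1,-40,-16,0,0,-1,-40,-16,0,0,-1,-40,-16,0,0,-1,-40,-16,0,0,-1,-40,-16,5,0,-1,-40,-16,5,0,-1,-20,-10,5,0,-1,0,0,0,0,-1,0,0,0,0,-1,0,0,0,0,-1]

```text
time: 7.55
tcp_pos: [427.3, -83.9, 193.4]
orientation: [-3.141, 0.0, 0.926]
wrist_force: [0.1, -0.3, -0.5]
grip_width: 87.5
grip_force: 0.0
```

```bash
python3 -c "
from h import *
go(427,-85,40);ci=env.camera_info('wrist')
a=np.hstack([cv2.resize(cv2.imread('pics/w3.png'),(400,300)),cv2.resize(cv2.imread('pics/s3.png')[120:330,180:400],(400,300))])
cv2.imwrite('pics/m3.png',a)
im=save('wrist','w4');hsv=cv2.cvtColor(np.asarray(im),cv2.COLOR_RGB2HSV)
cv2.imwrite('pics/w4b.png',cv2.imread('pics/w4.png'))
"
```

```text
turn 0.0 tool x -1.1 y 0.5 z 153.4 psi now 53.1 q7 -0.53
```

View pics/m3.png

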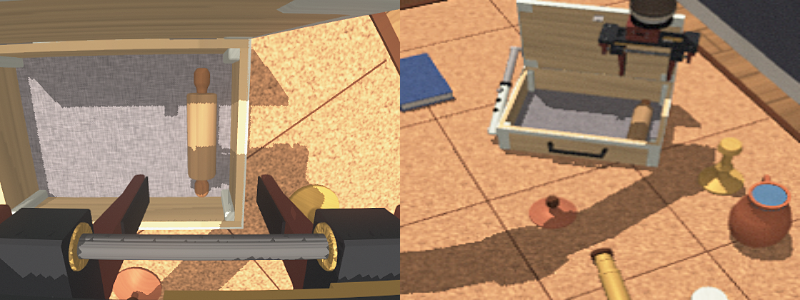

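View pics/w4.png

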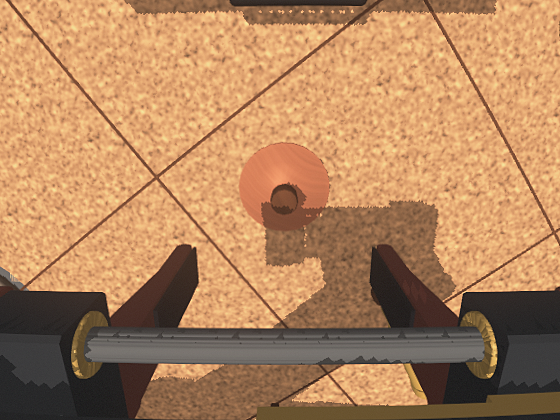

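The pin is lying in the case beside its -y wall. The kettle lid is in view, with the knob top at (285,193) and the dome centre at (284,187).

```bash
python3 -c "
from h import *
ci=env.camera_info('wrist')
a=plane(ci,(285,194),58);b=plane(ci,(284,187),5);print(a,b);c=(a+b)/2
go(c[0],c[1],38)
c=case(0,-34)
go(c[0],c[1],160,53.2,'place')"
```

```text
[431.8259782  -80.03333881  58.        ] [427.46462108 -84.53968557   5.        ]
 turn 0.0 tool x 2.6 y 0.9 z 155.4 psi now 53.1 q7 -0.53
place turn -0.1 tool x 290.5 y 47.9 z 33.4 psi now 53.1 q7 -0.53
```

step_arm:
  commands: [3,1,33,0,-1,0,0,40,0,-1,0,0,40,0,-1,0,0,30,0,-1,0,0,11,0,-1,0,0,0,0,-1,0,0,0,0,1,0,0,0,0,1,0,0,0,0,1,0,0,0,0,1,0,0,0,0,1,0,0,0,0,1,0,0,0,0,1,0,0,0,0,1]
  force: 30

```text
time: 9.0
tcp_pos: [429.1, -82.7, 39.6]
orientation: [-3.142, 0.0, 0.925]
wrist_force: [0.7, -0.2, 0.0]
grip_width: 27.3
grip_force: 0.0
```

step_arm:
  commands: [0,0,-30,0,1,0,0,-40,0,1,0,0,-40,0,1,0,0,-25,0,1,30,5,0,0,1,40,7,0,0,1,40,7,0,0,1,40,7,0,0,1,40,7,0,0,1,40,7,0,0,1,35,6,0,0,1,20,2,0,0,1,0,0,0,0,1,0,0,0,0,1]

```text
time: 10.4
tcp_pos: [638.1, 115.7, 173.5]
orientation: [-3.14, 0.002, 0.925]
wrist_force: [0.0, -0.4, -2.3]
grip_width: 23.3
grip_force: 30.0
```

```bash
python3 -c "
from h import *
c=case(0,-34)
go(c[0],c[1],53,53.2)"
```

```text
turn -0.2 tool x 4.5 y -1.4 z 120.5 psi now 53.0 q7 -0.84
```

step_arm:
  commands: [4,-1,30,0,1,0,0,30,0,1,0,0,30,0,1,0,0,15,0,1,0,0,0,0,1,0,0,0,0,1]

```text
time: 11.0
tcp_pos: [641.0, 119.2, 70.6]
orientation: [3.141, -0.0, 0.924]
wrist_force: [0.1, -1.0, -1.9]
grip_width: 23.7
grip_force: 30.0
```

step_arm:
  commands: [0,0,5,0,1,0,0,0,0,1]

```text
time: 11.2
tcp_pos: [641.0, 119.8, 65.5]
orientation: [3.141, -0.001, 0.925]
wrist_force: [-0.2, 0.8, -2.4]
grip_width: 23.3
grip_force: 30.0
```

step_arm:
  commands: [0,0,5,0,1,0,0,0,0,1]

```text
time: 11.4
tcp_pos: [640.5, 119.9, 59.5]
orientation: [3.142, -0.0, 0.925]
wrist_force: [-0.4, -0.1, -1.5]
grip_width: 23.1
grip_force: 30.0
```

step_arm:
  commands: [0,0,5,0,1,0,0,0,0,1]

```text
time: 11.6
tcp_pos: [641.6, 121.0, 57.6]
orientation: [3.141, -0.003, 0.925]
wrist_force: [-6.1, 0.3, 15.9]
grip_width: 23.2
grip_force: 30.0
```

step_arm:
  commands: [0,0,3,0,1,0,0,0,0,1]

```text
time: 11.8
tcp_pos: [642.2, 121.8, 56.2]
orientation: [3.14, -0.005, 0.926]
wrist_force: [-8.6, 1.9, 27.8]
grip_width: 23.5
grip_force: 30.0
```

step_arm:
  commands: [0,0,0,0,0.2,0,0,0,0,0.2,0,0,0,0,0.2,0,0,0,0,0.2,0,0,-30,0,0.2,0,0,-40,0,0.2,0,0,-40,0,0,0,0,-40,0,-1,0,0,0,0,-1,0,0,0,0,-1]

```text
time: 12.8
tcp_pos: [640.9, 119.8, 202.3]
orientation: [3.141, -0.001, 0.925]
wrist_force: [0.6, -0.4, -0.8]
grip_width: 63.7
grip_force: 0.0
```

```bash
python3 -c "
from h import *
save('wrist','w5');s=save('side','s5')
go(439,-310,180,78.5)"
```

```text
turn -25.5 tool x -461.1 y -111.0 z 20.1 psi now 53.0 q7 -0.85
```

step_arm:
  commands: [0,0,0,-8.5,-1,-20,-5,0,-8.5,-1,-40,-10,0,-8.5,-1,-40,-10,2,0,-1,-40,-10,2,0,-1,-40,-10,2,0,-1,-40,-10,2,0,-1,-40,-10,2,0,-1,-40,-10,2,0,-1,-40,-8,2,0,-1,-40,-8,2,0,-1,-40,-8,2,0,-1,-40,-8,0,0,-1,-15,-4,0,0,-1,0,0,0,0,-1,0,0,0,0,-1,0,0,0,0,-1]

```text
time: 14.6
tcp_pos: [427.4, -315.3, 183.0]
orientation: [-3.141, -0.001, 1.372]
wrist_force: [-0.2, 0.6, -0.9]
grip_width: 87.9
grip_force: 0.0
```

```bash
python3 -c "
from h import *
go(439,-310,15)
save('wrist','w6')
a=np.hstack([cv2.resize(cv2.imread('pics/w6.png'),(400,300)),cv2.resize(cv2.imread('pics/w5.png'),(400,300))])
a=np.vstack([a,np.hstack([cv2.resize(cv2.imread('pics/s5.png')[100:310,180:460],(400,300)),np.zeros((300,400,3),np.uint8)])])
cv2.imwrite('pics/m6.png',a)
"
```

```text
turn 0.0 tool x 7.5 y 10.3 z 168.0 psi now 78.6 q7 0.42
```

View pics/m6.png

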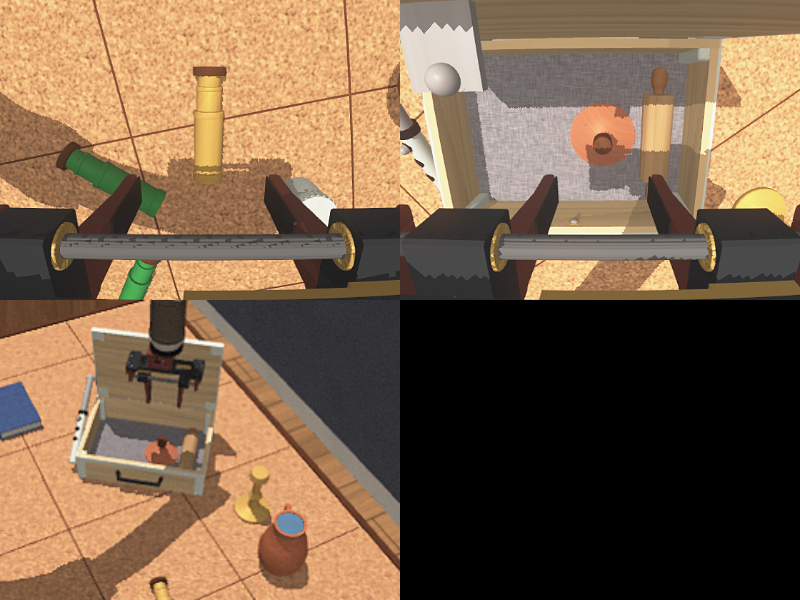

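The kettle lid sits flat next to the pin in the case. The brass spyglass in the wrist half-picture has its dark end at (209,68), its barrel from (208,112) to (208,180), and green decoys to the left.

```bash
python3 -c "
from h import *
ci=env.camera_info('wrist')
a,b,m=[plane(ci,(p[0]*1.4,p[1]*1.4),20) for p in [(209.5,69),(207.5,181),(208,112)]]
print(a,b,m,np.linalg.norm(a-b));u=(b-a)/np.linalg.norm(b-a);c=a+u*84
go(c[0],c[1],15,np.degrees(np.arctan2(*(-u)[[1,0]])))
"
```

```text
[ 452.45087961 -234.06472251   20.        ] [ 422.08160277 -376.04373044   20.        ] [ 440.72594271 -284.41670079   20.        ] 145.19067349811343
 turn 0.7 tool x 0.8 y 7.4 z 168.2 psi now 78.6 q7 0.42
```

step_arm:
  commands: [1,7,28,0.7,-1,0,0,40,0,-1,0,0,40,0,-1,0,0,40,0,-1,0,0,20,0,-1,0,0,0,0,-1,0,0,0,0,1,0,0,0,0,1,0,0,0,0,1,0,0,0,0,1,0,0,0,0,1,0,0,0,0,1,0,0,0,0,1,0,0,0,0,1,0,0,0,0,1]
  force: 30

```text
time: 16.15
tcp_pos: [433.8, -317.6, 15.8]
orientation: [3.141, 0.0, 1.358]
wrist_force: [-0.3, 0.4, 1.8]
grip_width: 36.4
grip_force: 30.0
```

```bash
python3 -c "
from h import *
c=case(-10,51);print(c)
go(c[0],c[1],180,53.2)"
```

```text
[565.6724641  163.04288981]
 turn 24.6 tool x 463.8 y -182.3 z -164.2 psi now 77.8 q7 0.46
```

step_arm:
  commands: [0,0,-30,0,1,0,0,-45,0,1,0,0,-45,0,1,0,0,-44,8,1,0,0,0,8.2,1,0,0,0,8.2,1,40,-16,0,0,1,40,-16,0,0,1,40,-16,0,0,1,40,-16,0,0,1,40,-16,0,0,1,40,-16,0,0,1,40,-16,0,0,1,40,-16,0,0,1,40,-16,0,0,1,40,-16,0,0,1,40,-14,0,0,1,20,-8,0,0,1,0,0,0,0,1,0,0,0,0,1]

```text
time: 18.15
tcp_pos: [561.3, 160.0, 178.8]
orientation: [-3.141, 0.002, 0.933]
wrist_force: [0.2, -0.4, -2.5]
grip_width: 36.4
grip_force: 30.0
```

```bash
python3 -c "
from h import *
c=case(-10,51);print(c)
go(c[0],c[1],28,53.2);save('wrist','w7')"
```

```text
[565.6724641  163.04288981]
 turn 0.2 tool x 5.1 y 1.7 z 150.8 psi now 53.4 q7 -0.96
```

step_arm:
  commands: [5,2,20,0,1,0,0,30,0,1,0,0,30,0,1,0,0,30,0,1,0,0,25,0,1,0,0,10,0,1,0,0,5,0,1,0,0,0,0,1,0,0,0,0,1]

```text
time: 19.1
tcp_pos: [567.4, 163.0, 30.9]
orientation: [3.14, -0.001, 0.932]
wrist_force: [-0.1, -0.5, -2.3]
grip_width: 36.1
grip_force: 30.0
```

step_arm:
  commands: [0,0,0,0,-0.1,0,0,0,0,-0.1,0,0,0,0,-0.1,0,0,-10,0,-0.1,0,0,-30,0,-0.1,0,0,-40,0,-0.1,0,0,-40,0,-0.5,0,0,-40,0,-1,0,0,-20,0,-1,0,0,0,0,-1,0,0,0,0,-1]

```text
time: 20.2
tcp_pos: [566.4, 163.2, 210.2]
orientation: [3.141, -0.001, 0.932]
wrist_force: [0.2, -1.3, -0.4]
grip_width: 84.9
grip_force: 0.0
```

```bash
python3 -c "
from h import *
save('wrist','w8');save('side','s8')
go(548,-428,200,143)
go(548,-428,200)"
```

```text
turn -89.6 tool x -341.5 y -482.6 z 8.6 psi now 53.4 q7 -0.97
 turn 0.0 tool x -485.0 y 338.1 z 8.6 psi now 53.4 q7 -0.97
```

step_arm:
  commands: [-40,0,0,0,-1,-40,0,0,0,-1,0,0,0,-8.2,-1,0,0,0,-8.2,-1,0,0,0,-8.2,-1,0,0,0,-8.2,-1,0,0,0,-8.2,-1,0,0,0,-8.2,-1,0,0,0,-8.2,-1,0,0,0,-8.2,-1,0,0,0,-8.2,-1,0,0,0,-8.2,-1,0,0,0,-8.2,-1,0,0,0,0,-1,0,0,0,0,-1]

```text
time: 21.8
tcp_pos: [518.4, 98.7, 208.7]
orientation: [-3.14, -0.001, 2.502]
wrist_force: [-0.2, -0.2, -0.1]
grip_width: 87.9
grip_force: 0.0
```

```bash
python3 -c "
from h import *
go(548,-428,200)"
```

```text
turn 0.0 tool x -338.2 y -404.8 z 8.7 psi now 143.3 q7 0.61
```

step_arm:
  commands: [-25,-30,0,0,-1,-30,-36,0,0,-1,-30,-36,0,0,-1,-30,-36,0,0,-1,-30,-36,0,0,-1,-30,-36,0,0,-1,-30,-36,0,0,-1,-30,-36,0,0,-1,-30,-36,0,0,-1,-30,-36,0,0,-1,-30,-36,0,0,-1,-15,-15,0,0,-1,0,0,0,0,-1,0,0,0,0,-1,0,0,0,0,-1]

```text
time: 23.3
tcp_pos: [552.7, -427.0, 209.3]
orientation: [3.141, -0.001, 2.507]
wrist_force: [0.1, 0.4, 0.4]
grip_width: 87.9
grip_force: 0.0
```

```bash
python3 -c "
from h import *
go(548,-428,200)
im=save('wrist','w9')
a=np.hstack([cv2.resize(cv2.imread('pics/w9.png'),(400,300)),cv2.resize(cv2.imread('pics/w8.png'),(400,300))])
cv2.imwrite('pics/m9.png',a)
"
```

```text
turn 0.0 tool x 3.2 y -3.6 z 9.3 psi now 143.6 q7 1.56
```

View pics/m9.png

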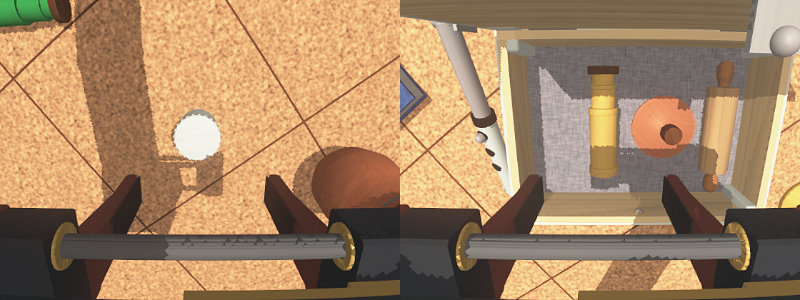

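The three packed props all lie flat. There is free floor at the stay end. The canister's top centre is at (197,135) in the wrist half-picture. The button also shows on the stay in the older picture at about (82,138).

```bash
python3 -c "
from h import *
ci=env.camera_info('wrist')
a=plane(ci,(197*1.4,135*1.4),66);print(a)
go(a[0],a[1],32)
"
```

```text
[ 542.63772498 -427.7360783    66.        ]
 turn 0.0 tool x 7.7 y -6.7 z 177.6 psi now 143.7 q7 1.56
```

step_arm:
  commands: [8,-7,33,0,-1,0,0,40,0,-1,0,0,40,0,-1,0,0,40,0,-1,0,0,20,0,-1,0,0,0,0,-1,0,0,0,0,1,0,0,0,0,1,0,0,0,0,1,0,0,0,0,1,0,0,0,0,1,0,0,0,0,1,0,0,0,0,1]
  force: 35

```text
time: 24.65
tcp_pos: [542.4, -429.8, 38.0]
orientation: [3.141, 0.002, 2.506]
wrist_force: [0.3, 1.8, 5.6]
grip_width: 56.2
grip_force: 35.0
```

step_arm:
  commands: [0,0,-30,0,1,0,0,-40,0,1,0,0,-40,0,1,0,0,-45,0,1,0,0,0,0,1]

```text
time: 25.15
tcp_pos: [543.9, -432.0, 198.9]
orientation: [3.142, 0.011, 2.506]
wrist_force: [0.4, -0.3, -2.0]
grip_width: 56.1
grip_force: 35.0
```

```bash
python3 -c "
from h import *
c=case(-20,111);print(c)
go(c[0],c[1],180,143.2)"
```

```text
[511.63834585 190.97699202]
 turn 0.4 tool x 399.0 y 479.5 z 18.9 psi now 143.6 q7 1.57
```

step_arm:
  commands: [20,24,0,0,1,30,36,0,0,1,30,36,0,0,1,30,36,0,0,1,30,36,0,0,1,30,36,0,0,1,30,36,0,0,1,30,36,0,0,1,30,36,0,0,1,30,36,0,0,1,30,36,0,0,1,30,36,0,0,1,30,36,0,0,1,15,18,0,0,1,0,0,0,0,1,0,0,0,0,1]

```text
time: 26.75
tcp_pos: [504.2, 185.9, 190.6]
orientation: [-3.14, -0.001, 2.507]
wrist_force: [0.7, -0.8, -2.7]
grip_width: 56.3
grip_force: 35.0
```

```bash
python3 -c "
from h import *
c=case(-20,111)
go(c[0],c[1],50,143.2)"
```

```text
turn 0.5 tool x -2.9 y 8.5 z 140.6 psi now 143.7 q7 0.43
```

step_arm:
  commands: [-3,8,20,0.5,1,0,0,30,0,1,0,0,30,0,1,0,0,30,0,1,0,0,20,0,1,0,0,8,0,1,0,0,0,0,1,0,0,0,0,1]

```text
time: 27.55
tcp_pos: [512.8, 190.3, 54.4]
orientation: [3.141, 0.001, 2.496]
wrist_force: [0.2, 0.4, -2.5]
grip_width: 56.3
grip_force: 35.0
```

step_arm:
  commands: [0,0,3,0,1,0,0,0,0,1]

```text
time: 27.75
tcp_pos: [512.5, 190.9, 51.4]
orientation: [3.14, 0.001, 2.497]
wrist_force: [0.6, -1.0, -2.2]
grip_width: 56.4
grip_force: 35.0
```

step_arm:
  commands: [0,0,0,0,-0.7,0,0,0,0,-0.7,0,0,0,0,-0.7,0,0,-10,0,-0.7,0,0,-30,0,-0.7,0,0,-40,0,-0.7,0,0,-40,0,-0.7,0,0,-50,0,-1,0,0,-20,0,-1,0,0,0,0,-1,0,0,0,0,-1]

```text
time: 28.85
tcp_pos: [511.9, 190.8, 241.0]
orientation: [3.141, 0.0, 2.498]
wrist_force: [0.1, 0.1, 0.4]
grip_width: 87.5
grip_force: 0.0
```

```bash
python3 -c "
from h import *
import pickle
pickle.dump(env.camera_info('wrist'),open('wA.pkl','wb'));save('wrist','wA');save('side','sA')"
```

step_arm:
  commands: [35,0,0,0,0,45,-10,0,0,0,40,-20,10,0,0,20,-20,10,0,0,0,0,0,0,0,0,0,0,0,0,0,0,0,0,0]

```text
time: 29.65
tcp_pos: [371.1, 234.8, 220.5]
orientation: [-3.142, -0.0, 2.497]
wrist_force: [-0.2, 0.8, -0.0]
grip_width: 44.1
grip_force: 0.0
```

```bash
python3 -c "
from h import *
import pickle
pickle.dump(env.camera_info('wrist'),open('wB.pkl','wb'));save('wrist','wB')
a=np.hstack([cv2.resize(cv2.imread('pics/wA.png'),(400,300)),cv2.resize(cv2.imread('pics/wB.png'),(400,300))])
a=np.vstack([a,np.hstack([cv2.resize(cv2.imread('pics/sA.png')[150:210,210:290],(400,300),interpolation=cv2.INTER_CUBIC),cv2.resize(cv2.imread('pics/sA.png')[100:310,180:460],(400,300))])])
cv2.imwrite('pics/mA.png',a);print(env.get_obs()['tcp_pos'])
"
```

```text
[371.20942291 234.87301102 220.54463418]
```

View pics/mA.png

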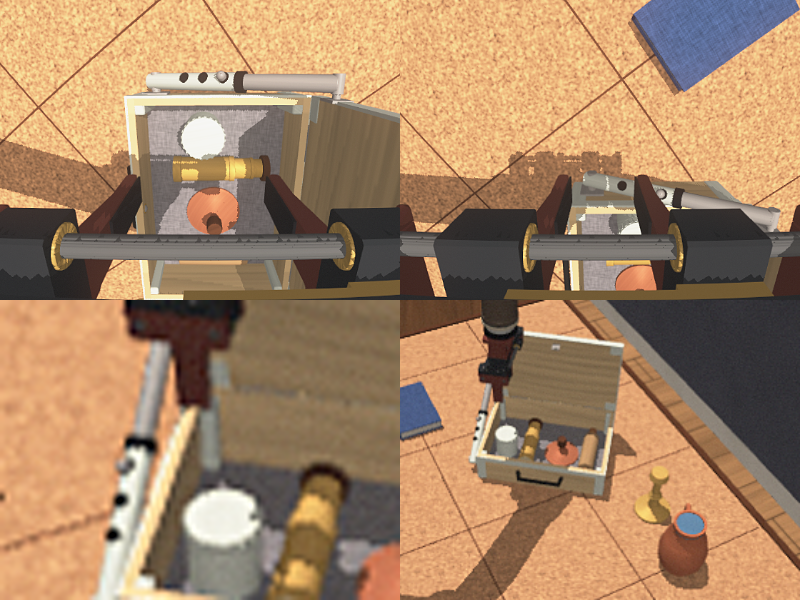

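All four props are in the case. The button is at (221,77) in the first wrist half-picture, with the holes at (202,77) and (184,77). In the second it is at (261,190), and in the side crop it maps to about (235,183).

```bash
cat >> h.py <<'E'
def tri(L):
    A=np.zeros((3,3));b=np.zeros(3);R=[ray(*l) for l in L]
    for o,d in R:
        M=np.eye(3)-np.outer(d,d);A+=M;b+=M@o
    P=np.linalg.solve(A,b);return P,[np.linalg.norm((np.eye(3)-np.outer(d,d))@(P-o)) for o,d in R]
def tocase(w):
    d=np.asarray(w)[:2]-CO;c,s=np.cos(CY),np.sin(CY);return np.array([c*d[0]+s*d[1],-s*d[0]+c*d[1]])
E
python3 -c "
from h import *
import pickle
A=pickle.load(open('wA.pkl','rb'));B=pickle.load(open('wB.pkl','rb'));S=env.camera_info('side')
for n,L in [('btn',[(A,(221*1.4,77*1.4)),(S,(234.8,183))]),('btn3',[(A,(221*1.4,77*1.4)),(S,(234.8,183)),(B,(261*1.4,190*1.4))]),('AB',[(A,(221*1.4,77*1.4)),(B,(261*1.4,190*1.4))]),('h1',[(A,(202*1.4,77*1.4)),(S,(234,190)),(B,(222*1.4,185*1.4))]),('h2',[(A,(184*1.4,77*1.4)),(S,(232.6,196.8))])]:
  P,r=tri(L);print(n,np.round(P,1),np.round(tocase(P),1),np.round(r,1))
# gray patches
a=cv2.imread('pics/wA.png')[90:125,190:340];cv2.imwrite('pics/pa.png',cv2.resize(a,None,fx=5,fy=5,interpolation=cv2.INTER_CUBIC))
b=cv2.imread('pics/wB.png')[230:300,240:420];cv2.imwrite('pics/pb.png',cv2.resize(b,None,fx=4,fy=4,interpolation=cv2.INTER_CUBIC))
p=cv2.resize(cv2.imread('pics/pa.png'),(720,168));q=cv2.resize(cv2.imread('pics/pb.png'),(720,280));cv2.imwrite('pics/pp.png',np.vstack([p,q]))
for s in (105,110):
  print([ (x,round((s*.87-0)+0)) for x in ()])
for s in (100,110,120,130): print(s, 'x',-85+s*np.cos(.506)-20*.866*np.sin(.506),'z',32+s*np.sin(.506)+20*.866*np.cos(.506))
"
```

```text
btn [464.  253.   92.5] [  1.2 186.3] [0.8 0.8]
btn3 [463.9 255.2  88.7] [  2.9 187.7] [2.5 1.3 2.1]
AB [465.7 254.7  81.2] [  3.6 186. ] [1.4 1.4]
h1 [444.8 228.2  79.3] [-30.2 186.8] [ 9.9  6.4 15.3]
h2 [438.1 217.   63.9] [-43.2 185.4] [0. 0.]
[]
[]
100 x -5.925675748078509 z 95.61787204946407
110 x 2.821226546714593 z 100.46469577695231
120 x 11.56812884150771 z 105.31151950444055
130 x 20.315031136300824 z 110.1583432319288
```

View pics/pp.png

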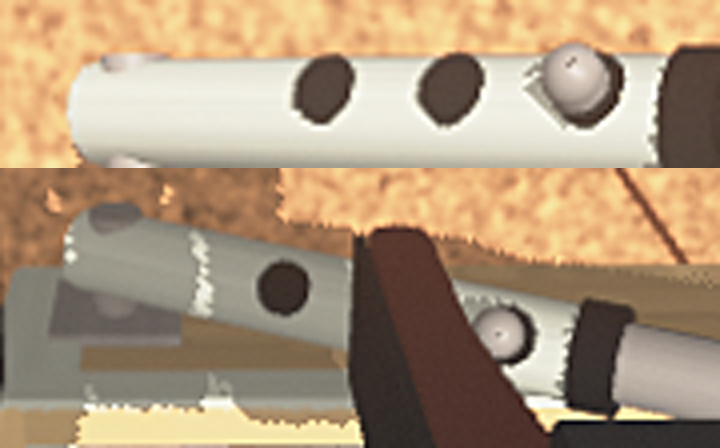

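The crops show the dome's tip dot at full-resolution wA px (309.2,102.9) and wB px (364.3,271.8). The lowest hole is at (258,108.5) and (311,260).

```bash
python3 -c "
from h import *
import pickle
A=pickle.load(open('wA.pkl','rb'));B=pickle.load(open('wB.pkl','rb'));S=env.camera_info('side')
for n,L in [('AS',[(A,(309.2,102.9)),(S,(234.8,183))]),('AB',[(A,(309.2,102.9)),(B,(364.3,271.8))]),('ABS',[(A,(309.2,102.9)),(B,(364.3,271.8)),(S,(234.8,183))]),('h3',[(A,(258.1,108.5)),(B,(311,260))]),('h3s',[(A,(258.1,108.5)),(S,(232.6,196.8))]),('h2',[(A,(284.4,108.5)),(S,(233.6,190))])]:
  P,r=tri(L);print(n,np.round(P,1),np.round(tocase(P),1),np.round(r,1))
print(np.array(A['cam_to_world'])[:3,3],np.array(B['cam_to_world'])[:3,3])
"
```

```text
AS [462.6 254.7  91.3] [  1.7 188.4] [1.1 1.1]
AB [461.2 254.2  98.1] [  0.4 189.3] [0.4 0.4]
ABS [462.8 253.8  93.1] [  1.  187.7] [1.7 1.  1. ]
h3 [438.8 216.7  63.8] [-43.  184.7] [0.3 0.3]
h3s [438.5 217.1  63.7] [-42.9 185.2] [0.4 0.4]
h2 [451.9 236.3  76.1] [-19.5 186. ] [1.2 1.2]
[449.80484983 237.31287247 391.462141  ] [309.21773474 281.48435819 370.97090159]
```

```bash
python3 -c "
from h import *
c=case(-60,206);print(c)
go(c[0],c[1],124,143.2)"
```

```text
[411.60792167 215.85497904]
 turn -0.2 tool x -43.7 y 9.0 z 96.5 psi now 143.0 q7 0.21
```

step_arm:
  commands: [-14,3,0,0,-1,-15,3,0,0,-1,-15,3,0,0,-1,0,0,30,0,-1,0,0,40,0,-1,0,0,26,0,-1,0,0,0,0,-1,0,0,0,0,-1,0,0,0,0,-1]

```text
time: 30.6
tcp_pos: [412.0, 216.0, 126.0]
orientation: [3.14, 0.001, 2.497]
wrist_force: [-0.5, 0.8, 0.7]
grip_width: 87.5
grip_force: 0.0
```

```bash
python3 -c "
from h import *
p=env.get_obs()['tcp_pos'];print(tocase(p),p)
c=case(-51.5,196)
go(c[0],c[1],108.5,143.2);save('wrist','wC')"
```

```text
[-59.63104826 205.78363189] [412.00218521 216.02080067 126.01600226]
 turn -0.1 tool x -9.8 y 8.1 z 17.5 psi now 143.1 q7 0.26
```

step_arm:
  commands: [-4,4,7,0,-1,-4,3,7,0,-1,0,0,0,0,-1,0,0,0,0,-1]

```text
time: 31.05
tcp_pos: [421.2, 216.4, 110.3]
orientation: [-3.141, -0.0, 2.497]
wrist_force: [0.3, -0.3, 0.2]
grip_width: 87.7
grip_force: 0.0
```

step_arm:
  commands: [-1,0.8,1.5,0,-1,0,0,0,0,-1]

```text
time: 31.25
tcp_pos: [422.6, 216.6, 109.1]
orientation: [3.142, 0.0, 2.498]
wrist_force: [-0.2, -0.5, 0.5]
grip_width: 87.9
grip_force: 0.0
```

step_arm:
  commands: [-1,0.8,1.5,0,-1,0,0,0,0,-1]

```text
time: 31.45
tcp_pos: [423.7, 216.7, 107.7]
orientation: [-3.142, -0.0, 2.498]
wrist_force: [-1.6, -0.4, 3.0]
grip_width: 87.5
grip_force: 1.6
```

step_arm:
  commands: [-1,0.8,1.5,0,-1,0,0,0,0,-1]

```text
time: 31.65
tcp_pos: [425.1, 216.6, 106.1]
orientation: [-3.142, -0.0, 2.498]
wrist_force: [-1.4, -0.7, 2.5]
grip_width: 88.1
grip_force: 1.9
```

step_arm:
  commands: [-1,0.8,1.5,0,-1,0,0,0,0,-1]

```text
time: 31.85
tcp_pos: [426.5, 216.3, 104.4]
orientation: [-3.141, 0.0, 2.497]
wrist_force: [-0.3, -1.1, 2.1]
grip_width: 87.9
grip_force: 1.5
```

step_arm:
  commands: [-0.8,0.6,1.1,0,-1,0,0,0,0,-1]

```text
time: 32.05
tcp_pos: [427.8, 216.7, 103.5]
orientation: [3.141, 0.0, 2.497]
wrist_force: [-1.8, -0.3, 3.0]
grip_width: 88.1
grip_force: 1.6
```

```bash
python3 -c "
from h import *
save('side','sD');save('scene','nD')
a=cv2.imread('pics/sA.png').astype(int);b=cv2.imread('pics/sD.png').astype(int)
d=abs(a-b).sum(2)>60;print('lid right region',d[115:150,300:345].sum(),d[130:170,290:330].sum())
c=cv2.imread('pics/scene0.png').astype(int);e=cv2.imread('pics/nD.png').astype(int);d=abs(c-e).sum(2)>60;print(d[235:300,275:372].sum());print(env.get_obs()['wrist_force'],env.get_obs()['tcp_pos'])
"
```

```text
lid right region 323 208
1627
[-0.2393814  -0.81629172  1.37491303] [427.60551207 216.69884633 103.57495798]
```

step_arm:
  commands: [10,-6,-15,0,-1,0,0,0,0,-1]

```text
time: 32.35
tcp_pos: [415.6, 218.5, 119.4]
orientation: [3.14, 0.0, 2.498]
wrist_force: [1.0, 0.7, -0.2]
grip_width: 87.5
grip_force: 0.0
```

```bash
python3 -c "
from h import *
save('side','sE')
b=cv2.imread('pics/sD.png').astype(int);e=cv2.imread('pics/sE.png').astype(int);a=cv2.imread('pics/sA.png').astype(int)
for n,(x,y) in {'AD':(a,b),'DE':(b,e)}.items():
  d=(abs(x-y).sum(2)>60).astype(np.uint8);print(n,d[105:170,290:345].sum(1)[::5])
# lid top edge row at columns 320..330 : bright white aluminium edge
for n,im in (('A',a),('D',b),('E',e)):
  print(n,[int(np.argmax(im[100:170,c].sum(1)))+100 for c in (305,315,325,330)])
"
```

```text
AD [ 0  0  0  0 10 47 21  7  0  0  0  0  0]
DE [ 0  0  0  0  0 21 47 24  7  0  0  0  0]
A [127, 128, 130, 130]
D [131, 132, 134, 134]
E [136, 138, 139, 140]
```

step_arm:
  commands: [0,0,0,0,-1,0,0,0,0,-1,0,0,0,0,-1,0,0,0,0,-1,0,0,0,0,-1,0,0,0,0,-1,0,0,0,0,-1,0,0,0,0,-1,0,0,0,0,-1,0,0,0,0,-1,0,0,0,0,-1,0,0,0,0,-1,0,0,0,0,-1,0,0,0,0,-1,0,0,0,0,-1]

```text
time: 33.9
tcp_pos: [415.8, 217.8, 118.5]
orientation: [-3.142, -0.0, 2.498]
wrist_force: [-0.6, -0.1, 0.3]
grip_width: 87.9
grip_force: 0.0
```

```bash
cat >> h.py <<'E'
def lidangle(im):
    # match the white front edge of the lid: brightest row vs predicted rows per angle
    ci=env.camera_info('side');g=im.astype(int).sum(2);best=[]
    for t in np.arange(0,1.55,.02):
        s=0
        for y in np.arange(-140,20,5):
            x=115-226*np.cos(t)-6*np.sin(t);z=80+226*np.sin(t)-6*np.cos(t)+0
            u,v=proj(ci,[*case(x+12*np.sin(t)*0,y),z])[0];s+=g[int(round(v)),int(round(u))]
        best.append((s,round(t,2)))
    return sorted(best)[::-1][:4]
E
python3 -c "
from h import *
print(lidangle(cv2.imread('pics/sA.png')),lidangle(cv2.imread('pics/sE.png')))
save('side','sF');print(lidangle(cv2.imread('pics/sF.png')))
f=cv2.imread('pics/sF.png').astype(int);print([int(np.argmax(f[100:200,c].sum(1)))+100 for c in (305,315,325,330)])
save('wrist','wF')
p=env.get_obs()['tcp_pos'];print(tocase(p),p)
c=case(-81.5,203.5);go(c[0],c[1],107,143.2)
cv2.imwrite('pics/mF.png',np.hstack([cv2.resize(cv2.imread('pics/wF.png'),(400,300)),cv2.resize(cv2.imread('pics/sF.png')[100:250,200:400],(400,300),interpolation=cv2.INTER_CUBIC)]))
"
```

```text
[(np.int64(22274), np.float64(1.54)), (np.int64(16275), np.float64(0.02)), (np.int64(15355), np.float64(0.04)), (np.int64(14933), np.float64(0.0))] [(np.int64(24245), np.float64(1.36)), (np.int64(23651), np.float64(1.38)), (np.int64(22601), np.float64(1.34)), (np.int64(21334), np.float64(0.02))]
[(np.int64(23009), np.float64(1.06)), (np.int64(22665), np.float64(1.08)), (np.int64(21402), np.float64(0.02)), (np.int64(20448), np.float64(0.04))]
[155, 156, 157, 158]
[-55.91343173 203.82025994] [415.80125875 217.82150672 118.54784755]
 turn -0.1 tool x -0.3 y -25.6 z 11.5 psi now 143.1 q7 0.25
```

View pics/mF.png

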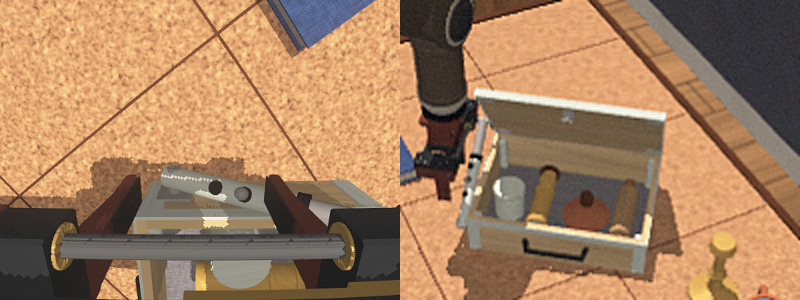

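The lid has stopped at about 1.0 rad, and the button is out in the second hole at (243,194) in the wrist half-picture. The third hole is at (216,187).

```bash
python3 -c "
from h import *
print(tocase(plane(env.camera_info('wrist'),(243*1.4,194*1.4),85)))
save('side','sG');g=cv2.imread('pics/sG.png').astype(int);print([int(np.argmax(g[100:200,c].sum(1)))+100 for c in (305,315,325,330)])"
```

```text
[-23.24763349 188.46755352]
[155, 156, 158, 157]
```

step_arm:
  commands: [0,-13,0,0,-1,0,-13,0,0,-1,0,0,11,0,-1,0,0,0,0,-1,0,0,0,0,-1]

```text
time: 34.55
tcp_pos: [400.1, 197.0, 107.2]
orientation: [-3.141, -0.0, 2.497]
wrist_force: [0.6, 0.4, -0.1]
grip_width: 87.9
grip_force: 0.0
```

step_arm:
  commands: [-3,2.5,4.5,0,-1,-3,2.5,4.5,0,-1,0,0,0,0,-1,0,0,0,0,-1]

```text
time: 34.95
tcp_pos: [408.2, 197.5, 98.4]
orientation: [-3.141, -0.0, 2.497]
wrist_force: [0.3, 1.0, 0.2]
grip_width: 87.9
grip_force: 0.0
```

step_arm:
  commands: [-1.5,1.2,2.2,0,-1,0,0,0,0,-1]

```text
time: 35.15
tcp_pos: [409.7, 197.6, 96.4]
orientation: [-3.141, -0.0, 2.498]
wrist_force: [-0.7, -0.1, 4.4]
grip_width: 87.7
grip_force: 1.9
```

step_arm:
  commands: [-1,0.8,1.5,0,-1,0,0,0,0,-1]

```text
time: 35.35
tcp_pos: [410.8, 197.5, 94.9]
orientation: [-3.141, -0.0, 2.498]
wrist_force: [-3.0, -1.7, 4.4]
grip_width: 88.0
grip_force: 2.2
```

step_arm:
  commands: [-1,0.8,1.5,0,-1,0,0,0,0,-1]

```text
time: 35.55
tcp_pos: [412.7, 197.5, 93.2]
orientation: [3.141, 0.0, 2.497]
wrist_force: [0.6, 1.1, -0.3]
grip_width: 87.6
grip_force: 0.0
```

step_arm:
  commands: [12,-6,-15,0,-1,0,0,0,0,-1]

```text
time: 35.75
tcp_pos: [399.0, 200.6, 109.1]
orientation: [3.14, 0.0, 2.498]
wrist_force: [0.4, 0.5, 0.8]
grip_width: 88.3
grip_force: 0.0
```

```bash
python3 -c "
from h import *
save('side','sH');save('side','sH2')
for n in ('sH','sH2'):
  g=cv2.imread('pics/%s.png'%n).astype(int);print([int(np.argmax(g[100:200,c].sum(1)))+100 for c in (305,315,325,330)],lidangle(g))
print(tocase(env.get_obs()['tcp_pos']),env.get_obs()['tcp_pos'])"
```

```text
[170, 171, 173, 171] [(np.int64(21527), np.float64(0.84)), (np.int64(21308), np.float64(0.02)), (np.int64(20970), np.float64(0.86)), (np.int64(20422), np.float64(0.04))]
[171, 174, 175, 192] [(np.int64(21508), np.float64(0.8)), (np.int64(21271), np.float64(0.02)), (np.int64(21169), np.float64(0.82)), (np.int64(20386), np.float64(0.04))]
[-79.69731845 206.07859883] [399.74582654 200.12980079 108.37901521]
```

step_arm:
  commands: [5,0,0,0,-1,0,-12,0,0,-1,0,-12,0,0,-1,0,0,0,0,-1,0,0,0,0,-1,0,0,0,0,-1,0,0,0,0,-1,0,0,0,0,-1,0,0,0,0,-1,0,0,0,0,-1,0,0,0,0,-1,0,0,0,0,-1,0,0,0,0,-1]

```text
time: 37.15
tcp_pos: [380.9, 183.8, 108.4]
orientation: [3.142, 0.0, 2.498]
wrist_force: [-0.4, -1.2, 0.6]
grip_width: 88.1
grip_force: 0.0
```

```bash
python3 -c "
from h import *
save('side','sI');save('side','sI2')
for n in ('sI','sI2'):
  g=cv2.imread('pics/%s.png'%n).astype(int);print([int(np.argmax(g[100:210,c].sum(1)))+100 for c in (305,315,320)],lidangle(g))
ci=env.camera_info('wrist');im=save('wrist','wI')
print('pred btn px',proj(ci,[*case(-46.2,189),71.5]))
print(tocase(env.get_obs()['tcp_pos']),env.get_obs()['tcp_pos'])
u,v=proj(ci,[*case(-46.2,189),71.5])[0].astype(int)
b=cv2.imread('pics/wI.png')
cv2.imwrite('pics/mI.png',np.hstack([cv2.resize(b,(400,300)),cv2.resize(b[max(v-45,0):v+45,u-60:u+60],(400,300),interpolation=cv2.INTER_CUBIC)]));print(u,v)
"
```

```text
[186, 189, 186] [(np.int64(21251), np.float64(0.02)), (np.int64(20099), np.float64(0.04)), (np.int64(18638), np.float64(0.58)), (np.int64(18228), np.float64(0.62))]
[187, 189, 186] [(np.int64(21310), np.float64(0.02)), (np.int64(20110), np.float64(0.04)), (np.int64(18637), np.float64(0.58)), (np.int64(18290), np.float64(0.6))]
pred btn px [[381.00653489 279.46885034]]
[-104.09372942  211.43217163] [380.84502697 183.80174562 108.34999316]
381 279
```

View pics/mI.png

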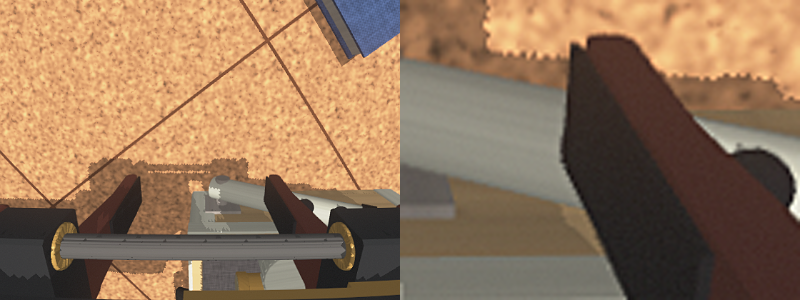

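The third-hole button is hidden behind the finger. The lid is steady at about 0.55 rad, and the hole above is empty (dark), so the stay has moved on to its third hole.

```bash
python3 -c "
from h import *
for p in [(423.7,216.7),(427.8,216.7),(409.7,197.6),(412.7,197.5)]: print(tocase(p))
c=case(-105,206);go(c[0],c[1],90)
c=case(-101,200);go(c[0],c[1],84.5)"
```

```text
[-52.07992493 196.82368104]
[-49.62392818 193.54068242]
[-75.7602245 196.5925695]
[-74.04322684 194.13047303]
 turn 0.0 tool x -5.4 y -0.9 z 18.3 psi now 143.1 q7 0.28
 turn 0.0 tool x -11.4 y 3.1 z 23.8 psi now 143.1 q7 0.28
```

step_arm:
  commands: [-3,0,7,0,-1,-4,1,7,0,-1,-4,1,6,0,-1,0,0,0,0,-1,0,0,0,0,-1]

```text
time: 37.8
tcp_pos: [390.8, 178.6, 88.0]
orientation: [-3.141, -0.0, 2.497]
wrist_force: [-0.1, -0.3, -0.2]
grip_width: 88.0
grip_force: 0.0
```

step_arm:
  commands: [-0.3,1,2,0,-1,0,0,0,0,-1]

```text
time: 38.0
tcp_pos: [391.7, 179.6, 86.3]
orientation: [3.141, 0.0, 2.498]
wrist_force: [0.1, -0.5, -0.5]
grip_width: 88.1
grip_force: 0.0
```

step_arm:
  commands: [-0.3,0.8,1.5,0,-1,0,0,0,0,-1]

```text
time: 38.2
tcp_pos: [392.4, 180.0, 84.8]
orientation: [3.141, 0.0, 2.498]
wrist_force: [-0.0, 0.2, 0.3]
grip_width: 87.8
grip_force: 0.0
```

step_arm:
  commands: [-0.3,0.8,1.5,0,-1,0,0,0,0,-1]

```text
time: 38.4
tcp_pos: [393.2, 180.4, 83.3]
orientation: [3.142, -0.0, 2.498]
wrist_force: [0.3, -0.2, 0.6]
grip_width: 87.5
grip_force: 0.0
```

step_arm:
  commands: [-0.5,0.8,1.5,0,-1,0,0,0,0,-1]

```text
time: 38.6
tcp_pos: [393.6, 180.7, 82.0]
orientation: [-3.141, -0.0, 2.498]
wrist_force: [-3.7, -2.3, 8.8]
grip_width: 88.1
grip_force: 4.3
```

step_arm:
  commands: [-0.5,0.8,1.5,0,-1,0,0,0,0,-1]

```text
time: 38.8
tcp_pos: [394.7, 180.8, 80.5]
orientation: [-3.141, 0.0, 2.498]
wrist_force: [-2.8, -1.8, 7.1]
grip_width: 87.7
grip_force: 3.2
```

```bash
python3 -c "
from h import *
o=env.get_obs();print(tocase(o['tcp_pos']),o['tcp_pos'],o['wrist_force'])"
```

```text
[-98.19783878 198.505939  ] [394.72724458 180.77965184  80.53541218] [-2.81127926 -1.80408849  7.08220403]
```

step_arm:
  commands: [-0.5,0.8,1.5,0,-1,0,0,0,0,-1]

```text
time: 39.0
tcp_pos: [395.7, 181.2, 78.9]
orientation: [-3.141, 0.0, 2.497]
wrist_force: [0.0, 0.3, -0.3]
grip_width: 87.7
grip_force: 0.0
```

step_arm:
  commands: [-0.5,0.8,1.5,0,-1,0,0,0,0,-1]

```text
time: 39.2
tcp_pos: [396.8, 181.8, 77.1]
orientation: [3.142, -0.0, 2.498]
wrist_force: [-0.9, 0.5, -0.1]
grip_width: 87.6
grip_force: 0.0
```

Freed; retreat and check that the lid is sinking.

step_arm:
  commands: [12,-4,-12,0,-1,20,-10,-20,0,-1,20,-20,-40,0,-1,0,0,-45,0,-1,0,0,-45,0,-1,0,0,-30,0,-1,0,0,0,0,1,0,0,0,0,1,0,0,0,0,1,0,0,0,0,1,0,0,0,0,1,0,0,0,0,1,0,0,0,0,1,0,0,0,0,1,0,0,0,0,1,0,0,0,0,1]

```text
time: 40.8
tcp_pos: [334.7, 185.7, 269.4]
orientation: [3.142, 0.0, 2.498]
wrist_force: [-0.1, -0.9, -0.3]
grip_width: 11.3
grip_force: 0.0
```

```bash
python3 -c "
from h import *
save('side','sJ');save('side','sJ2')
b=cv2.imread('pics/sI2.png').astype(int)
for n in ('sJ','sJ2'):
  g=cv2.imread('pics/%s.png'%n).astype(int);print(lidangle(g));d=(abs(b-g).sum(2)>60);print(d[150:215,250:330].sum());b=g
# rows of bright lid front edge along several columns
print([[int(np.argmax(g[185:230,c].sum(1)))+185, int(g[185:230,c].sum(1).max())] for c in (250,265,280,295,310)])
ci=env.camera_info('side')
for t in (0,.06,.3,.54): print(t,np.round(proj(ci,[[*case(115-230*np.cos(t),0),80+230*np.sin(t)]])))
o=env.get_obs();print(tocase(o['tcp_pos']),o['tcp_pos'])
c=case(-90,0);go(c[0],c[1],180)"
```

```text
[(np.int64(19932), np.float64(0.14)), (np.int64(19097), np.float64(0.5)), (np.int64(18936), np.float64(0.48)), (np.int64(18832), np.float64(0.76))]
2623
[(np.int64(19934), np.float64(0.14)), (np.int64(19067), np.float64(0.5)), (np.int64(18934), np.float64(0.48)), (np.int64(18896), np.float64(0.32))]
0
[[206, 620], [208, 636], [210, 659], [212, 606], [193, 608]]
0 [[278. 216.]]
0.06 [[278. 213.]]
0.3 [[279. 200.]]
0.54 [[280. 185.]]
[-130.19405638  249.57514613] [334.66803893 185.75093688 269.39207133]
 turn 0.0 tool x -249.5 y 40.6 z 89.4 psi now 143.1 q7 0.31
```

step_arm:
  commands: [-40,7,0,0,1,-40,7,0,0,1,-40,7,0,0,1,-40,7,0,0,1,-40,7,0,0,1,-40,5,0,0,1,-10,1,20,0,1,0,0,40,0,1,0,0,40,0,1,0,0,30,0,1,0,0,0,0,1,0,0,0,0,1]

```text
time: 42.1
tcp_pos: [559.4, 68.4, 139.8]
orientation: [-3.141, -0.0, 2.498]
wrist_force: [0.4, -0.3, 0.8]
grip_width: 0.6
grip_force: 0.0
```

```bash
python3 -c "
from h import *
o=env.get_obs();print(tocase(o['tcp_pos']))"
```

```text
[-89.50524264  -0.63703537]
```

step_arm:
  commands: [0,0,15,0,1,0,0,6,0,1,0,0,0,0,1]

```text
time: 42.4
tcp_pos: [559.6, 68.5, 119.2]
orientation: [3.141, 0.001, 2.498]
wrist_force: [-0.5, 1.1, 0.2]
grip_width: 0.4
grip_force: 0.0
```

step_arm:
  commands: [0,0,3,0,1,0,0,0,0,1]

```text
time: 42.6
tcp_pos: [559.5, 68.5, 116.0]
orientation: [3.141, 0.001, 2.498]
wrist_force: [0.7, 0.0, 0.0]
grip_width: 0.3
grip_force: 0.0
```

step_arm:
  commands: [0,0,3,0,1,0,0,0,0,1]

```text
time: 42.8
tcp_pos: [559.5, 68.4, 112.8]
orientation: [3.141, 0.001, 2.498]
wrist_force: [-0.0, 0.6, 0.3]
grip_width: 0.3
grip_force: 0.0
```

step_arm:
  commands: [0,0,3,0,1,0,0,0,0,1]

```text
time: 43.0
tcp_pos: [559.1, 68.3, 109.1]
orientation: [-3.141, -0.0, 2.498]
wrist_force: [-0.2, -0.1, 0.1]
grip_width: 0.3
grip_force: 0.0
```

step_arm:
  commands: [0,0,3,0,1,0,0,0,0,1]

```text
time: 43.2
tcp_pos: [558.9, 68.4, 105.8]
orientation: [-3.141, -0.001, 2.498]
wrist_force: [-0.1, 0.6, 0.1]
grip_width: 0.3
grip_force: 0.0
```

step_arm:
  commands: [0,0,2,0,1,0,0,0,0,1]

```text
time: 43.4
tcp_pos: [559.0, 68.4, 103.9]
orientation: [-3.141, -0.0, 2.498]
wrist_force: [1.0, -0.4, 0.3]
grip_width: 0.4
grip_force: 0.0
```

step_arm:
  commands: [0,0,2,0,1,0,0,0,0,1]

```text
time: 43.6
tcp_pos: [559.3, 68.4, 103.3]
orientation: [3.141, 0.0, 2.497]
wrist_force: [-2.4, -1.5, 9.9]
grip_width: 0.5
grip_force: 4.9
```

step_arm:
  commands: [0,0,1.5,0,1,0,0,0,0,1]

```text
time: 43.8
tcp_pos: [559.4, 68.4, 103.2]
orientation: [3.141, 0.001, 2.497]
wrist_force: [-8.1, -1.6, 22.4]
grip_width: 0.6
grip_force: 11.1
```

step_arm:
  commands: [0,0,1.5,0,1,0,0,0,0,1]

```text
time: 44.0
tcp_pos: [559.4, 68.4, 103.1]
orientation: [3.141, 0.001, 2.497]
wrist_force: [-12.1, -2.9, 35.2]
grip_width: 0.4
grip_force: 17.5
```

step_arm:
  commands: [0,0,-10,0,1,0,0,-30,0,1,0,0,-40,0,1,0,0,-40,0,1,-40,-30,-30,0,1,-40,-30,0,0,1,-40,-30,0,0,1,0,-40,0,0,1,0,-40,0,0,1,0,0,0,0,1,0,0,0,0,1]

```text
time: 45.1
tcp_pos: [550.9, -133.5, 245.3]
orientation: [3.141, 0.0, 2.495]
wrist_force: [-0.1, 0.4, -0.0]
grip_width: -0.1
grip_force: 0.0
```

```bash
python3 -c "
from h import *
save('side','sK')
ci=env.camera_info('side')
a=cv2.imread('pics/sJ2.png').astype(int).sum(2);k=cv2.imread('pics/sK.png').astype(int).sum(2)
for c in (250,265): print(c,'before',a[196:226,c].tolist());print(c,'after',k[196:226,c].tolist())
for t in (0,.06):
  for th in (0,12):
    p=proj(ci,[[*case(115-230*np.cos(t)-th*np.sin(t),y),80+230*np.sin(t)+th*np.cos(t)] for y in (160,110,57,0)]);print(t,th,np.round(p,1).tolist())
"
```

```text
250 before [588, 591, 544, 549, 570, 559, 557, 549, 576, 588, 620, 482, 360, 340, 315, 355, 392, 387, 361, 331, 315, 306, 320, 307, 318, 312, 316, 300, 303, 302]
250 after [612, 594, 632, 633, 589, 585, 603, 600, 607, 600, 613, 628, 684, 608, 420, 387, 409, 416, 392, 352, 341, 342, 339, 328, 341, 345, 354, 327, 332, 329]
265 before [567, 557, 570, 588, 548, 538, 560, 564, 559, 544, 575, 591, 636, 502, 348, 361, 340, 347, 366, 374, 352, 335, 297, 314, 312, 324, 326, 313, 201, 67]
265 after [617, 609, 601, 599, 630, 632, 578, 587, 598, 602, 610, 592, 609, 632, 667, 602, 430, 384, 394, 405, 393, 355, 355, 354, 341, 352, 353, 350, 203, 64]
0 0 [[234.0, 208.9], [247.7, 210.9], [262.4, 213.2], [278.3, 215.6]]
0 12 [[233.8, 206.5], [247.6, 208.6], [262.3, 210.9], [278.3, 213.3]]
0.06 0 [[233.8, 206.1], [247.6, 208.2], [262.3, 210.4], [278.4, 212.8]]
0.06 12 [[233.5, 203.9], [247.4, 206.0], [262.2, 208.2], [278.3, 210.7]]
```

```bash
python3 -c "
from h import *
print(env.get_obs()['wrist_force'],env.sign_off())"
```

```text
the job is handed in; nothing more can be done
[0.25214281 0.49401519 0.20378309] None
```

All four props are in the case, the lid was let down one hole at a time and pushed fully shut, the jug, candlestick and book were not touched, and the job was handed in at about 45 s.

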